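# Put away the pet's feeding kit

## Robot

A 6-joint arm with a two-finger parallel gripper is mounted at the origin on the work surface. World frame = base frame: x ahead of the robot, y to its left, z up, the work surface at z = 0. Lengths are in m, angles in rad, forces in N, time in s.
With the tool pointing down it reaches from about 0.275 to 0.875 m from the base axis. Payload 12.5 kg.
Tool frame: the origin (TCP) lies on the centre line of the jaws, within the pads' length; the fingertips stand r.finger_overhang ahead of it and the grasp point (between the pads) lies 3 mm ahead of it (r.finger_overhang is the distance from the TCP to the fingertips, in m); z points along the fingers, y is the line along which they close (so a half turn about z gives the same grasp; the last joint's range is limited). The gripper opens to 85 mm and grips with 20 to 120 N. Pads are 22 mm wide; open, the fingers measure 114 mm over their backs; the gripper's body (76 mm by 85 mm) begins 54 mm behind the grasp point. The pads swing forward as they close: fully open they stand 13 mm farther back than shut.
Start: joints at [1.028, 0.351, 1.652, -0, 1.139, -0.085], TCP at [0.243, 0.493, 0.253] pointing down, gripper open.
Joint ranges: [-2.75, 2.75], [-0.79, 2.1], [0.01, 2.65], [-1.57, 4.71], [0.07, 3.14], [-2.87, 2.87]. Speed limits (rad/s): [2.22, 2.22, 2.79, 3.14, 3.14, 3.14].

## Interface

Orientations are given as a unit quaternion [x, y, z, w].
In Python, from cell import r, optics gives the robot as it stands. The module is installed in compiled form; this text tells all that it offers. Calls block until the motion is done:
- r.move_to(position, orientation): joint-space move of the TCP to a pose.
- r.move_linear(position, rot=None, vel=0.15): straight line of the TCP; rot=None keeps the orientation; vel is the mean speed in m/s.
- r.set_joints(angles): joint-space move.
- r.set_gripper(opening, squeeze=None): opening from 0.0 (shut) to 1.0 (fully open); squeeze is the grip in N (None keeps the last); returns when the fingers have stopped.
- r.sleep(seconds).
- r.inverse_kinematics(position, orientation): joint angles nearest the present ones, or None.
- optics.get_image(name): name is "side" or "top"; returns a dict with "pixels" (420x560x3 uint8, red, green, blue), "depth" (420x560 float32, m along the optical axis (not along the pixel's ray), 0 where there is no reading), "fx", "fy", "cx", "cy" (pixels), "D" ([k1, k2, p1, p2, k3] as OpenCV has them; the pictures are not rectified), "camera_from_world" (4x4, takes a point from world to camera coordinates). Camera axes: x right, y down, z forward; pixel columns grow to the right and rows downward; lengths in m; the calibration is good to about 2 mm. A picture is of the moment at which its call begins.
A pose or a line that the arm cannot do raises r.PlanningError and nothing moves.
- r.hand_in(): hands the job in; it is judged then, once.
Readings, each from a call of its own:
- r.current_t(): time.
- r.current_q(): joint angles.
- r.current_qvel(): joint speeds.
- r.current_effort(): joint torques, N m.
- r.current_tool_pos(): TCP position.
- r.current_ee_rot(): TCP orientation.
- r.current_contact_force(): force on the tool from outside, world axes, zero at the start.
- r.current_torque(): the same for the moment, N m.
- r.current_opening(): opening from 0.0 (shut) to 1.0 (fully open).
- r.current_finger_force(): force on a finger pad.
Only numpy, scipy, OpenCV 4.12 (cv2) and the standard library are available. Lean on these libraries where they do the work, as an engineer would, in place of code of your own. Each camera call takes 0.05 s, during which the arm holds its last target. There are 200 camera calls.

## Task

Put the feeding kit away: hang all the kibble dippers that are out by their eyes on the prong of the stand, largest first so that it is nearest the board and the smallest is outermost, and stand every lick plate that is out on its short end in a slot of the rack of its own, fully down and leaning with the dividers. Leave the bowl, canister, ball, brush and mug where they are.

Things in the scene. Friction and masses are not known exactly. Their poses are not given: they have to be found in the camera images.
- dipper_large: Blue, the largest kibble dipper: flat-bottomed plastic cup 84 mm across, 38 high, upright on the table, with an upright flat handle (16 wide in y, 6 thick in x, middle plane at x = 44) on its +x side. Origin: centre of the cup's underside; z up, x from cup to handle. Solid grip tab on top of the handle: 30 wide (y), 6 thick, from z = 195 to 221. 150 g.
- dipper_medium: Yellow, the middle-sized kibble dipper: flat-bottomed plastic cup 70 mm across, 34 high, upright on the table, with an upright flat handle (16 wide in y, 6 thick in x, middle plane at x = 37) on its +x side. Origin: centre of the cup's underside; z up, x from cup to handle. Solid grip tab on top of the handle: 30 wide (y), 6 thick, from z = 140 to 166. 120 g.
- dipper_small: Red, the smallest kibble dipper: flat-bottomed plastic cup 56 mm across, 30 high, upright on the table, with an upright flat handle (16 wide in y, 6 thick in x, middle plane at x = 30) on its +x side. Origin: centre of the cup's underside; z up, x from cup to handle. Solid grip tab on top of the handle: 30 wide (y), 6 thick, from z = 92 to 118. 90 g.
- dipper_large_eye (a point): Middle of the upper edge of the large dipper's hanging eye, which rests on the prong when hung. The eye is a hole through the handle along x, 20 mm wide (y), reaching 34 mm down from this point, in a frame 30 mm wide; the grip tab is above. Axes as the dipper's.
- dipper_medium_eye (a point): Middle of the upper edge of the medium dipper's hanging eye, which rests on the prong when hung. The eye is a hole through the handle along x, 20 mm wide (y), reaching 34 mm down from this point, in a frame 30 mm wide; the grip tab is above. Axes as the dipper's.
- dipper_small_eye (a point): Middle of the upper edge of the small dipper's hanging eye, which rests on the prong when hung. The eye is a hole through the handle along x, 20 mm wide (y), reaching 34 mm down from this point, in a frame 30 mm wide; the grip tab is above. Axes as the dipper's.
- hook_stand: Fixed wooden stand with one steel prong on its -x side. Origin on the table in the plane of the front face of its upright board; x points into the board, z up. Board: 60 mm wide (y), x 0 to 16, top at z = 255. Foot 12 mm high, x -20 to 90, 130 wide. Dippers hang with the cup on the -x side, handle towards the board; each hung cup then hangs just above the rim of the larger one behind it.
- hook_tip (a point): End of the prong's axis, on the stand at (-80, 0, 236) mm. The prong is a round bar 8 mm thick: in the stand's frame its axis runs from (0, 0, 225) at the board out to (-72, 0, 230) and then turns up to this point; the highest point of the tip is z = 240. Each handle takes up 6 mm of the prong. Axes as the stand's.
- plate1: White hard plastic lick plate with thin green ribs on both faces, a slab 110 mm (x) by 54 mm (y) by 16 mm (z), about 100 g, the same either way round and either side up. Origin at its centre. It starts flat on the table.
- plate2: White hard plastic lick plate with thin green ribs on both faces, a slab 110 mm (x) by 54 mm (y) by 16 mm (z), about 100 g, the same either way round and either side up. Origin at its centre. It starts flat on the table.
- plate3: White hard plastic lick plate with thin green ribs on both faces, a slab 110 mm (x) by 54 mm (y) by 16 mm (z), about 100 g, the same either way round and either side up. Origin at its centre. It starts flat on the table.
- plate4: White hard plastic lick plate with thin green ribs on both faces, a slab 110 mm (x) by 54 mm (y) by 16 mm (z), about 100 g, the same either way round and either side up. Origin at its centre. It starts flat on the table.
- rack: Fixed plate rack: wooden base 190 (x) by 100 (y) by 12 mm high with five steel dividers, each 8 thick, 40 wide (y), rising 63 along its slope, leaning 20 degrees from vertical with tops towards +x (at yaw 0 away from the robot). Four slots between, 24 mm clear square to the dividers, 34 mm apart along x; plates stick out 7 mm past the dividers' sides. Origin: centre of the base's underside.
- rack_slot1 (a point): Where a plate's centre lies when it stands in slot 1 of the rack (slot 1 nearest -x of the rack), fully down on the base on a short end and leaning on the divider behind (long axis 20 degrees from vertical, top towards rack +x); axes as the rack's.
- rack_slot2 (a point): Where a plate's centre lies when it stands in slot 2 of the rack (slot 1 nearest -x of the rack), fully down on the base on a short end and leaning on the divider behind (long axis 20 degrees from vertical, top towards rack +x); axes as the rack's.
- rack_slot3 (a point): Where a plate's centre lies when it stands in slot 3 of the rack (slot 1 nearest -x of the rack), fully down on the base on a short end and leaning on the divider behind (long axis 20 degrees from vertical, top towards rack +x); axes as the rack's.
- rack_slot4 (a point): Where a plate's centre lies when it stands in slot 4 of the rack (slot 1 nearest -x of the rack), fully down on the base on a short end and leaning on the divider behind (long axis 20 degrees from vertical, top towards rack +x); axes as the rack's.
- bowl: Bystander: empty steel pet bowl, 150 mm across, 50 mm high; origin under its centre.
- canister: Bystander: green plastic treat canister with a white twist cap, 84 mm across, 130 mm high; origin under its centre.
- ball_center (a point): Bystander: centre of a hard orange silicone ball, 64 mm across, resting on a fixed cork ring.
- brush: Bystander: grey grooming brush lying bristles down, 190 mm long (x), 55 mm wide, 36 mm high; origin under the middle.
- mug: Bystander: blue mug, 76 mm across, 85 mm high; origin under its centre.
Mind the look-alikes: they are no part of the job. Leave any brown or turquoise look-alike of the plate4 alone. Leave any white look-alike of the hook_stand alone.

How it is judged:
On the way, in this order (a step that is already met when the one before it is completed fails the run):
1. the large dipper hangs by its eye on the prong, released and at rest (x of dipper_large_eye in the frame of hook_stand between -0.073 and 0 m and y of dipper_large_eye in the frame of hook_stand between -0.012 and 0.012 m and z of dipper_large_eye in the frame of hook_stand between 0.222 and 0.24 m and angle between dipper_large's own z axis and vertical below 0.5 rad and contact force between dipper_large and the fingers below 0.3 N and linear speed of dipper_large below 0.05 m/s), for 0.3 s.
2. the medium dipper hangs by its eye on the prong, released and at rest (x of dipper_medium_eye in the frame of hook_stand between -0.073 and 0 m and y of dipper_medium_eye in the frame of hook_stand between -0.012 and 0.012 m and z of dipper_medium_eye in the frame of hook_stand between 0.222 and 0.24 m and angle between dipper_medium's own z axis and vertical below 0.5 rad and contact force between dipper_medium and the fingers below 0.3 N and linear speed of dipper_medium below 0.05 m/s), for 0.3 s.
3. the small dipper hangs by its eye on the prong, released and at rest (x of dipper_small_eye in the frame of hook_stand between -0.073 and 0 m and y of dipper_small_eye in the frame of hook_stand between -0.012 and 0.012 m and z of dipper_small_eye in the frame of hook_stand between 0.222 and 0.24 m and angle between dipper_small's own z axis and vertical below 0.5 rad and contact force between dipper_small and the fingers below 0.3 N and linear speed of dipper_small below 0.05 m/s), for 0.3 s.
At the end, for the whole second after the job is handed in: Dippers present hang on the prong by their eyes, upright within 0.5 rad, large, medium, small from the board outwards; each plate present stands on a short end in a slot, centre within 18 mm of its seated point, long axis within 0.56 rad of vertical; all released and at rest (all of step 1 and all of step 2 and all of step 3 and x of each of dipper_medium_eye, dipper_small_eye in the frame of dipper_large_eye below -0.003 m and x of dipper_small_eye in the frame of dipper_medium_eye below -0.003 m and (distance between plate1 and rack_slot1 below 0.018 m or distance between plate1 and rack_slot2 below 0.018 m or distance between plate1 and rack_slot3 below 0.018 m or distance between plate1 and rack_slot4 below 0.018 m) and (angle between plate1's own x axis and vertical below 0.56 rad or angle between plate1's own x axis and vertical above 2.58 rad) and linear speed of each of plate1, plate2, plate3, plate4 below 0.05 m/s and contact force between each of plate1, plate2, plate3, plate4 and the fingers below 0.3 N and (distance between plate2 and rack_slot1 below 0.018 m or distance between plate2 and rack_slot2 below 0.018 m or distance between plate2 and rack_slot3 below 0.018 m or distance between plate2 and rack_slot4 below 0.018 m) and (angle between plate2's own x axis and vertical below 0.56 rad or angle between plate2's own x axis and vertical above 2.58 rad) and (distance between plate3 and rack_slot1 below 0.018 m or distance between plate3 and rack_slot2 below 0.018 m or distance between plate3 and rack_slot3 below 0.018 m or distance between plate3 and rack_slot4 below 0.018 m) and (angle between plate3's own x axis and vertical below 0.56 rad or angle between plate3's own x axis and vertical above 2.58 rad) and (distance between plate4 and rack_slot1 below 0.018 m or distance between plate4 and rack_slot2 below 0.018 m or distance between plate4 and rack_slot3 below 0.018 m or distance between plate4 and rack_slot4 below 0.018 m) and (angle between plate4's own x axis and vertical below 0.56 rad or angle between plate4's own x axis and vertical above 2.58 rad)); the robot touches nothing.
It fails at once if a bystander is shoved more than 30 mm (distance of any of bowl, canister, ball_center, brush, mug from where it was at the start of the episode above 0.03 m).
Of dipper_large, dipper_medium, dipper_small only 2 to 3 are there at a start; the rules pass over those that are not, and their reading is None.
Of plate1, plate2, plate3, plate4 only 3 to 4 are there at a start; the rules pass over those that are not, and their reading is None.
At some moment in a run one of plate1, plate2, plate3, plate4 may be knocked a few centimetres aside while the robot is not near it.
It also fails if it takes over 210 s, if anything falls off the work surface, if the arm or the gripper's body presses on something with over 40 N, if the wrist force passes 120 N, or if a joint passes its speed limit or range.

## Working session

There is one attempt and no reset: what is moved stays moved. The work goes in short steps, each a Python script; the robot and the scene stay as the last script left them, time stands still between calls to the robot, and variables do not carry over. Pictures are saved under pics/ and viewed, at most 14 in all, crops included, and the job is handed in when it is done.

```bash
mkdir -p pics; python3 - <<'E'
from cell import r, optics
import cv2, numpy as np
for n in("top","side"):
    d=optics.get_image(n); cv2.imwrite(f"pics/{n}0.png",d["pixels"][:,:,::-1])
    np.savez(f"{n}0.npz",**d)
    print(n,d["fx"],d["fy"],d["cx"],d["cy"],d["D"]); print(np.round(d["camera_from_world"],4).tolist())
print(r.finger_overhang,r.current_t(),r.current_ee_rot())
E
```

```text
top 504.2791499516386 504.2791499516386 281.8414997464783 199.42180118855134 [-0.05325028  0.          0.          0.          0.        ]
[[0.0093, -0.9999, -0.0041, -0.0698], [-0.9904, -0.0087, -0.1379, 0.5557], [0.1379, 0.0054, -0.9904, 1.3497], [0.0, 0.0, 0.0, 1.0]]
side 464.3188727920606 464.3188727920606 289.28650503071145 209.32702912654892 [-0.02728119  0.          0.          0.          0.        ]
[[0.9722, -0.2339, 0.0082, -0.5226], [-0.1466, -0.636, -0.7577, 0.1666], [0.1824, 0.7354, -0.6526, 1.4306], [0.0, 0.0, 0.0, 1.0]]
0.022 0.1 [ 2.26913295e-01  9.73914821e-01 -4.99936916e-04 -1.65654767e-04]
```

View pics/top0.png

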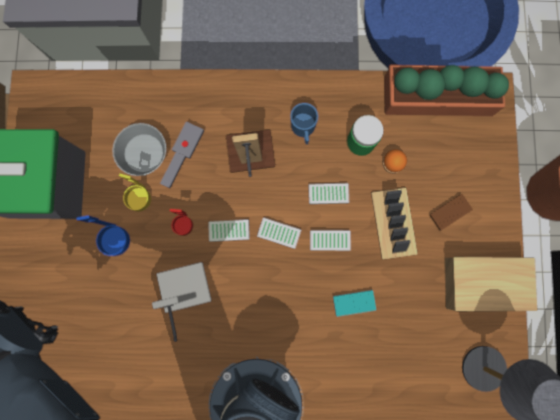

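View pics/side0.png

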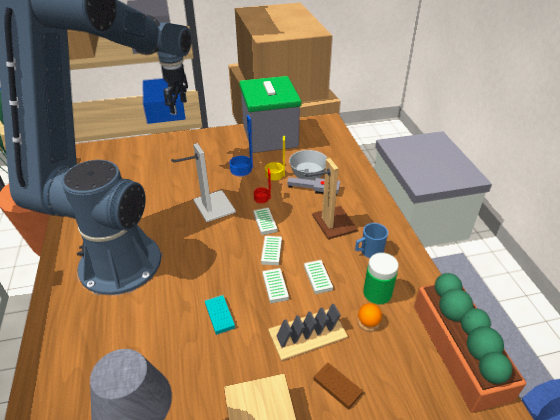

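The top view shows the three dippers: blue (113,240), yellow (135,197) and red (182,225). The white/green plates are at (229,231), (279,233), (330,240) and (328,193), and the rack is at (395,222). The candidates for each target are:
- **Stand:** wooden one at (248,150), or the white one at (182,290). I choose the wooden one.
- **Plates:** the four white/green ones, or the turquoise (355,302) and brown (450,212) slabs. I choose the white ones.
- **Dippers:** the blue mug at (304,120) looks a bit like the blue dipper. The dipper at (113,240) has the tall handle.

```bash
cat > h.py <<'E'
import numpy as np, cv2
from scipy.spatial.transform import Rotation as R
def cloud(d):
    h,w=d["depth"].shape; v,u=np.mgrid[:h,:w]
    K=np.array([[d["fx"],0,d["cx"]],[0,d["fy"],d["cy"]],[0,0,1.]])
    p=cv2.undistortPoints(np.stack([u,v],-1).reshape(-1,1,2).astype(float),K,np.array(d["D"],float)).reshape(h,w,2)
    z=d["depth"].astype(float); c=np.dstack([p*z[...,None],z])
    T=np.array(d["camera_from_world"]); P=(c-T[:3,3])@T[:3,:3]
    P[z==0]=np.nan; return P
def ray(d,uv,z):
    K=np.array([[d["fx"],0,d["cx"]],[0,d["fy"],d["cy"]],[0,0,1.]])
    p=cv2.undistortPoints(np.asarray(uv,float).reshape(-1,1,2),K,np.array(d["D"],float)).reshape(-1,2)
    T=np.array(d["camera_from_world"]); D=np.c_[p,np.ones(len(p))]@T[:3,:3]; C=-T[:3,:3].T@T[:3,3]
    return C+D*((z-C[2])/D[:,2])[:,None]
def hsv(d): return cv2.cvtColor(d["pixels"],cv2.COLOR_RGB2HSV)
COL={"large":((105,150,60),(125,255,255)),"medium":((24,150,80),(33,255,255)),"small":((0,180,70),(4,255,255))}
E
python3 - <<'E'
from h import *
np.set_printoptions(precision=4,suppress=True)
I={n:np.load(n+"0.npz") for n in("top","side")}
I={n:{k:x[k] for k in x.files} for n,x in I.items()}
box={"top":{"large":(70,190,145,265),"medium":(110,165,158,215),"small":(160,195,200,245)},"side":{"large":(220,100,262,180),"medium":(258,130,292,185),"small":(248,160,280,205)}}
for n,d in I.items():
    P=cloud(d);H=hsv(d)
    t=P[200:230,20:60] if 0 else P
    print(n,"table z",np.nanmedian(P[330:340,240:330,2]) if n=="top" else np.nanmedian(P[300:330,140:180,2]))
    for k,(a,b) in COL.items():
        x0,y0,x1,y1=box[n][k]; m=cv2.inRange(H,a,b)>0; q=np.zeros_like(m);q[y0:y1,x0:x1]=1;m&=q
        p=P[m];p=p[np.isfinite(p[:,0])]
        zt={"large":.208,"medium":.153,"small":.105}[k]
        tb=p[p[:,2]>zt-.013-.004]; cu=p[(p[:,2]<.045)]; hd=p[p[:,2]>.06]
        print(k,len(p),"tab",len(tb),np.median(tb,0),"zmax",p[:,2].max(),"handle",np.median(hd,0),"cup bbox",np.percentile(cu,[2,98],axis=0).ravel(), len(cu))
    hi=(P[...,2]>.2)&(P[...,0]>.3)&(P[...,0]<.85)&(P[...,1]<.3)&(P[...,1]>-.1)
    b=P[hi&(P[...,2]>.247)]; pr=P[hi&(P[...,2]<.246)&(P[...,2]>.215)]
    print("board top",len(b),np.round(b[::max(1,len(b)//40)],3).tolist()); 
    print("prongish",len(pr),np.round(pr[::max(1,len(pr)//50)],3).tolist())
c=I["top"]["pixels"]; 
A=cv2.resize(c[110:190,205:300],None,fx=4,fy=4,interpolation=cv2.INTER_CUBIC);B=cv2.resize(c[180:265,365:425],None,fx=4,fy=4,interpolation=cv2.INTER_CUBIC)
C=cv2.resize(I["side"]["pixels"][150:240,300:360],None,fx=4,fy=4,interpolation=cv2.INTER_CUBIC)
W=np.zeros((360,860,3),np.uint8);W[:320,:380]=A;W[:340,380:620]=B;W[:360,620:]=C
W=cv2.resize(W,(800,335));cv2.imwrite("pics/crop1.png",W[:,:,::-1])
E
```

```text
top table z 0.00054007359470238
large 814 tab 48 [0.4819 0.4065 0.2198] zmax 0.22937134612090057 handle [0.4819 0.4047 0.2012] cup bbox [ 0.4048  0.363  -0.0011  0.4783  0.4417  0.0415] 722
medium 586 tab 44 [0.5945 0.3311 0.1651] zmax 0.16931366961432626 handle [0.5929 0.3304 0.1593] cup bbox [ 0.5295  0.3089 -0.0007  0.5929  0.3751  0.0374] 514
small 353 tab 39 [0.5131 0.2115 0.1165] zmax 0.12197684733708478 handle [0.5129 0.2093 0.1159] cup bbox [ 0.4623  0.1871 -0.0004  0.5098  0.2367  0.0325] 299
board top 190 [[0.684, 0.004, 0.254], [0.682, 0.023, 0.253], [0.681, 0.013, 0.258], [0.681, 0.003, 0.258], [0.679, 0.039, 0.256], [0.678, 0.029, 0.259], [0.678, 0.02, 0.26], [0.678, 0.011, 0.258], [0.679, 0.001, 0.255], [0.676, 0.051, 0.256], [0.676, 0.041, 0.256], [0.677, 0.032, 0.253], [0.677, 0.023, 0.253], [0.676, 0.013, 0.257], [0.678, 0.004, 0.251], [0.673, 0.053, 0.258], [0.673, 0.043, 0.259], [0.674, 0.034, 0.256], [0.674, 0.025, 0.257], [0.674, 0.015, 0.257], [0.675, 0.006, 0.254], [0.675, -0.003, 0.254], [0.672, 0.048, 0.255], [0.672, 0.039, 0.253], [0.672, 0.029, 0.255], [0.6
[... 4192 characters left out ...]
27], [0.662, 0.019, 0.222], [0.668, 0.008, 0.229], [0.671, -0.01, 0.242], [0.682, -0.006, 0.237], [0.589, 0.008, 0.239], [0.599, 0.011, 0.235], [0.608, 0.009, 0.235], [0.618, 0.012, 0.231], [0.626, 0.007, 0.233], [0.639, 0.016, 0.225], [0.663, 0.012, 0.224], [0.669, 0.002, 0.23], [0.675, -0.009, 0.237], [0.582, 0.005, 0.238], [0.592, 0.009, 0.233], [0.601, 0.007, 0.233], [0.612, 0.012, 0.228], [0.62, 0.006, 0.231], [0.666, 0.002, 0.227], [0.672, -0.008, 0.233], [0.682, -0.007, 0.231], [0.595, 0.007, 0.231], [0.668, 0.006, 0.22], [0.671, -0.012, 0.232], [0.682, -0.007, 0.227], [0.67, -0.006, 0.224], [0.679, -0.008, 0.224], [0.669, -0.008, 0.222], [0.679, -0.009, 0.221], [0.672, -0.01, 0.219]]
```

View pics/crop1.png

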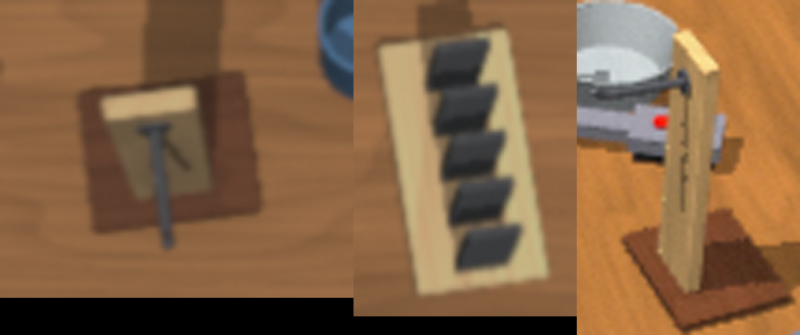

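The crops confirm the targets. The stand is wooden with a dark prong pointing towards the robot, and the five rack dividers lean away from the robot. Next I fit poses from the masks.

```bash
cat >> h.py <<'E'
def rect(d,m,z):
    """min-area rectangle (centre, long-axis yaw, sides) of a mask cast on plane z"""
    c=max(cv2.findContours(m.astype(np.uint8),cv2.RETR_EXTERNAL,cv2.CHAIN_APPROX_NONE)[0],key=cv2.contourArea)
    q=ray(d,cv2.convexHull(c).reshape(-1,2),z)[:,:2].astype(np.float32)
    b=cv2.boxPoints(cv2.minAreaRect(q)); e=[b[1]-b[0],b[2]-b[1]]; l=max(e,key=np.linalg.norm)
    return b.mean(0),np.arctan2(l[1],l[0]),sorted(np.linalg.norm(e,axis=1))
def plates(d):
    P=cloud(d);H=hsv(d);out=[]
    m=((H[...,2]>95)&((H[...,1]<60)|((H[...,0]>40)&(H[...,0]<75))))&(P[...,2]<.03)&(P[...,2]>.006)&(P[...,0]>.25)&(P[...,0]<.7)&(abs(P[...,1])<.45)
    m=cv2.morphologyEx(m.astype(np.uint8),cv2.MORPH_CLOSE,np.ones((3,3)))
    n,L,S,C=cv2.connectedComponentsWithStats(m)
    for i in range(1,n):
        if 350<S[i,4]<1300:
            c,y,s=rect(d,L==i,.016)
            if .08<s[1]<.13 and .04<s[0]<.07: out.append((c,y,s))
    return out
E
python3 - <<'E'
from h import *
np.set_printoptions(precision=4,suppress=True)
I={n:np.load(n+"0.npz") for n in("top","side")}
I={n:{k:x[k] for k in x.files} for n,x in I.items()}
box={"top":{"large":(70,190,145,265),"medium":(110,165,158,215),"small":(160,195,200,245)},"side":{"large":(220,100,262,180),"medium":(258,130,292,185),"small":(248,160,280,205)}}
rad={"large":.042,"medium":.035,"small":.028};hz={"large":.038,"medium":.034,"small":.030};top={"large":.221,"medium":.166,"small":.118}
d=I["top"];P=cloud(d);H=hsv(d);Ps=cloud(I["side"]);Hs=hsv(I["side"])
for k,(a,b) in COL.items():
    def pts(P,H,bx):
        x0,y0,x1,y1=bx;m=cv2.inRange(H,a,b)>0;q=np.zeros_like(m);q[y0:y1,x0:x1]=1;return m&q&np.isfinite(P[...,0])
    m=pts(P,H,box["top"][k]);ms=pts(Ps,Hs,box["side"][k])
    # cup: silhouette rays onto rim plane (top view), exclude handle by z
    mc=m&(P[...,2]<hz[k]+.01);c=max(cv2.findContours(mc.astype(np.uint8),0,1)[0],key=cv2.contourArea)
    rim=P[mc&(abs(P[...,2]-hz[k])<.006)]
    from scipy.optimize import least_squares
    f=lambda g:np.linalg.norm(rim[:,:2]-g,axis=1)-rad[k]+.002
    cc=least_squares(f,rim[:,:2].mean(0),loss="soft_l1",f_scale=.003).x
    for nm,PP,mm in(("top",P,m),("side",Ps,ms)):
        t=PP[mm&(PP[...,2]>top[k]-.03)&(PP[...,2]<top[k]+.006)];ctr=np.median(t[:,:2],0)
        w,v=np.linalg.eigh(np.cov(t[:,:2].T));l=v[:,1];pr=(t[:,:2]-ctr)@l
        print(k,nm,"cup",cc,len(rim),"tab",t[:,:2].mean(0),"line",np.degrees(np.arctan2(l[1],l[0])),"sd",np.sqrt(w),"ext",np.percentile(pr,[3,97]), "v",t[:,:2].mean(0)-cc)
print("plates")
for p in plates(d): print(p)
# rack base
m=(H[...,0]>10)&(H[...,0]<28)&(H[...,1]<140)&(H[...,2]>130)&(P[...,2]<.03)
dark=(H[...,2]<75)&(P[...,2]>.02)&(P[...,2]<.09)
q=np.zeros(m.shape,bool);q[180:265,365:425]=1
print("rack",rect(d,m&q,.012),(m&q).sum())
for s,e in((I["top"],P),(I["side"],Ps)):
    Z=e; hs=hsv(s); k=(Z[...,0]>.3)&(Z[...,0]<.7)&(Z[...,1]<-.2)&(Z[...,1]>-.45)&(Z[...,2]>.055)&(Z[...,2]<.09)&(hs[...,2]<110)
    n,L,S,C=cv2.connectedComponentsWithStats(k.astype(np.uint8))
    for i in range(1,n):
        if S[i,4]>8: print("div",S[i,4],Z[L==i].mean(0), Z[L==i].max(0)[2])
# stand
for e in(P,Ps):
    k=(e[...,0]>.57)&(e[...,0]<.655)&(e[...,1]>-.02)&(e[...,1]<.05)&(e[...,2]>.215)&(e[...,2]<.25); t=e[k]
    l=np.polyfit(t[:,0],t[:,1],1);print("prong y=",l,"x range",np.percentile(t[:,0],[0,1,99]),len(t))
    k=(e[...,0]>.64)&(e[...,0]<.7)&(e[...,1]>-.04)&(e[...,1]<.08)&(e[...,2]>.252)&(e[...,2]<.265); t=e[k][:,:2].astype(np.float32)
    rr=cv2.minAreaRect(t);print("board",t.mean(0),rr)
E
```

```text
large top cup [0.4394 0.4026] 96 tab [0.4823 0.4074] line 96.29594424697827 sd [0.0018 0.0087] ext [-0.0103  0.0173] v [0.0429 0.0048]
large side cup [0.4394 0.4026] 96 tab [0.4817 0.4049] line 99.14016506733364 sd [0.0023 0.0112] ext [-0.0134  0.019 ] v [0.0423 0.0023]
medium top cup [0.5597 0.3415] 88 tab [0.5941 0.3318] line 74.4951213213919 sd [0.0019 0.0096] ext [-0.0131  0.016 ] v [ 0.0345 -0.0097]
medium side cup [0.5597 0.3415] 88 tab [0.5922 0.3223] line 78.22492804462843 sd [0.0018 0.0085] ext [-0.0072  0.0201] v [ 0.0326 -0.0192]
small top cup [0.4847 0.211 ] 55 tab [0.514  0.2102] line 84.56433481366963 sd [0.002 0.009] ext [-0.0155  0.0124] v [ 0.0293 -0.0009]
small side cup [0.4847 0.211 ] 55 tab [0.5118 0.2033] line 87.18491861877276 sd [0.0006 0.0107] ext [-0.0073  0.0214] v [ 0.0271 -0.0077]
plates
(array([0.6692, 0.3382], dtype=float32), np.float32(-1.5655441), [np.float32(0.0639358), np.float32(0.12735191)])
(array([ 0.5774, -0.1951], dtype=float32), np.float32(-1.5618616), [np.float32(0.053850416), np.float32(0.10934155)])
(array([ 0.4666, -0.0556], dtype=float32)
[... 707 characters left out ...]
72 [ 0.437  -0.3857  0.068 ] 0.07956706934070155
div 102 [ 0.5688 -0.3717  0.0654] 0.07554574473589974
div 102 [ 0.5361 -0.378   0.0666] 0.07567643858834545
div 104 [ 0.5025 -0.3837  0.0661] 0.07551465958002597
div 102 [ 0.4687 -0.3879  0.0657] 0.07640968175215576
div 100 [ 0.4349 -0.3923  0.0666] 0.07637734261395458
prong y= [ 0.137  -0.0683] x range [0.5831 0.5832 0.6542] 95
board [0.6729 0.0249] ((0.6735021471977234, 0.0242629311978817), (0.01662646420300007, 0.059152137488126755), 9.174168586730957)
prong y= [ 0.1321 -0.0707] x range [0.5819 0.583  0.6537] 61
board [0.6716 0.0171] ((0.6722296476364136, 0.018125640228390694), (0.017204128205776215, 0.06122693419456482), 9.137760162353516)
```

```bash
cat >> h.py <<'E'
# tool pointing down, tool y = -(y of a thing at yaw)
def down(yaw): return (R.from_euler('z',yaw)*R.from_quat([1,0,0,0])).as_quat()
SO=np.array([.665,.020]);ST=.148   # stand origin, yaw
def stand(x,y,z): c,s=np.cos(ST),np.sin(ST);return np.array([SO[0]+c*x-s*y,SO[1]+s*x+c*y,z])
DIP={"large":((.482,.406),np.radians(7.),.208,-.016),"medium":((.593,.327),np.radians(-14.),.153,-.032),"small":((.513,.207),np.radians(-4.),.105,-.048)}
def pick(r,k):
    (x,y),w,z,_=DIP[k]
    r.set_gripper(1.0,60); r.move_to([x,y,z+.09],down(w)); r.move_linear([x,y,z],vel=.12)
    f0=r.current_contact_force(); r.set_gripper(0.0,60); print(k,"opening",r.current_opening(),"F",r.current_finger_force(),f0,r.current_contact_force())
    r.move_linear([x,y,.36],vel=.2)
def standoff(r,y=0.): 
    r.move_linear(stand(-.12,y,.36),rot=down(ST),vel=.2); r.move_linear(stand(-.12,y,.263),vel=.15)
E
cat >> h.py <<'E'
def snap(optics,tag):
    o={}
    for n in("top","side"):
        o[n]=optics.get_image(n);np.savez(f"{n}_{tag}.npz",**o[n]);cv2.imwrite(f"pics/{n}_{tag}.png",o[n]["pixels"][:,:,::-1])
    return o
E
python3 - <<'E'
from h import *
from cell import r,optics
np.set_printoptions(precision=4,suppress=True)
for k in DIP:
    (x,y),w,z,_=DIP[k]; print(k,r.inverse_kinematics([x,y,z],down(w)))
print(r.inverse_kinematics(stand(-.12,0,.36),down(ST)))
for a in(20,30,40): # rack-side poses
    c,s=np.cos(np.radians(a)),np.sin(np.radians(a));Z=np.array([c,0,-s]);Y=np.array([0,-1,0.]);M=R.from_matrix(np.c_[np.cross(Y,Z),Y,Z])
    for f in(0,np.pi): print(a,f,[r.inverse_kinematics([x,-.375,.13],(R.from_euler('z',.152)*M*R.from_euler('z',f)).as_quat()) is not None for x in(.47,.5,.53,.57)])
pick(r,"large"); standoff(r); print(r.current_t(),r.current_tool_pos())
o=snap(optics,"L")
A=o["top"]["pixels"][100:200,190:310];B=o["side"]["pixels"][110:210,270:390]
W=np.hstack([cv2.resize(A,None,fx=3.3,fy=3.3),cv2.resize(B,None,fx=3.3,fy=3.3)]);cv2.imwrite("pics/L.png",W[:,:,::-1])
E
```

```text
large [ 0.6262  0.5411  1.4754 -0.      1.125   2.0748]
medium [ 0.4352  0.6833  1.3742 -0.      1.0842  2.2504]
small [ 0.2994  0.5525  1.7594 -0.      0.8297  1.94  ]
[-0.081   0.2561  1.5155 -0.      1.37    1.3418]
20 0 [True, True, True, True]
20 3.141592653589793 [True, True, True, True]
30 0 [True, True, True, True]
30 3.141592653589793 [True, True, True, True]
40 0 [True, True, True, True]
40 3.141592653589793 [True, True, True, True]
large opening 0.3386407120271479 F 59.35127578675747 [ 0.3637  0.6577 -0.1021] [0.3689 0.7612 2.5021]
7.5417 [0.5467 0.0024 0.2639]
```

View pics/L.png

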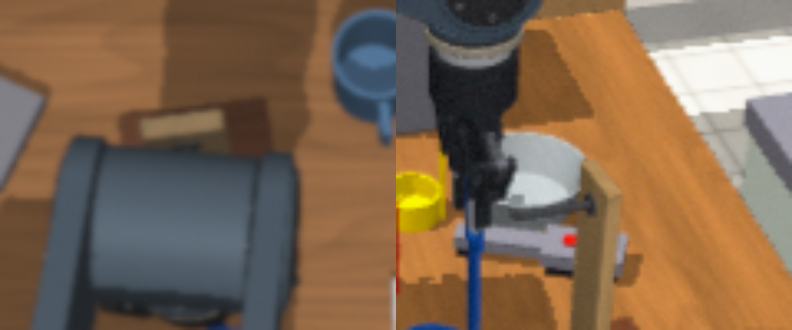

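The large dipper is in the grip and hanging straight, with the prong tip just past the fingers in the side crop near (500,210). The held handle's position is known, so I use it to find the side camera's bias.

```bash
python3 - <<'E'
from h import *
np.set_printoptions(precision=4,suppress=True)
d=dict(np.load("side_L.npz"));P=cloud(d);H=hsv(d);a,b=COL["large"]
m=(cv2.inRange(H,a,b)>0)&(P[...,2]>.1)&(P[...,2]<.21)&(P[...,0]>.45)&(P[...,0]<.65)
t=P[m];t=t[np.isfinite(t[:,0])]
tcp=np.array([.5467,.0024]);c,s=np.cos(ST),np.sin(ST)
q=(t[:,:2]-tcp)@np.array([[c,-s],[s,c]])
print(len(t))
for lo in np.arange(.1,.21,.02):
    k=(t[:,2]>=lo)&(t[:,2]<lo+.02)
    if k.sum()>3: print(lo,k.sum(),np.median(q[k],0),np.percentile(q[k],[5,95],axis=0).ravel())
k=(P[...,0]>.57)&(P[...,0]<.655)&(P[...,1]>-.03)&(P[...,1]<.05)&(P[...,2]>.21)&(P[...,2]<.245)&(H[...,2]<140);e=P[k]
print("prong",len(e),np.polyfit(e[:,0],e[:,1],1),e.mean(0))
E
```

```text
82
0.1 15 [ 0.001  -0.0044] [-0.0817 -0.009   0.0033  0.0047]
0.12000000000000001 15 [ 0.0008 -0.0041] [-0.0009 -0.0092  0.0024  0.0057]
0.14 15 [ 0.0007 -0.0049] [-0.002  -0.0092  0.0031  0.0049]
0.16000000000000003 16 [ 0.0007 -0.0034] [-0.0011 -0.0097  0.0018  0.0061]
0.18000000000000002 13 [ 0.0005 -0.0043] [-0.0014 -0.0093  0.0022  0.0055]
0.2 8 [-0.0004 -0.0027] [-0.002  -0.0082  0.0013  0.0028]
prong 60 [ 0.1243 -0.0656] [0.6167 0.011  0.2325]
```

The side bias is about -2 mm in y, so the stand model holds. Hang it.

```bash
cat >> h.py <<'E'
def hang(r,k,y=0.):
    x=DIP[k][3]; f0=np.array(r.current_contact_force())
    r.move_linear(stand(x,y,.263),vel=.08)
    f1=np.array(r.current_contact_force());print("insert dF",np.round(f1-f0,2))
    z=.263
    while z>.236:
        z-=.002; r.move_linear(stand(x,y,z),vel=.03)
        f=np.array(r.current_contact_force())
        if (f-f1)[2]>1.2: break
    print("z",z,np.round(f-f1,2))
    r.set_gripper(0.6); r.sleep(.3)
    r.move_linear(stand(x,y,.33),vel=.15); r.move_linear(stand(-.13,y,.36),vel=.25)
    print("t",r.current_t())
E
python3 - <<'E'
from h import *
from cell import r,optics
hang(r,"large")
pick(r,"medium")
o=snap(optics,"M"); np.set_printoptions(precision=3,suppress=True)
A=o["top"]["pixels"][90:210,180:300];B=o["side"]["pixels"][110:230,270:390]
W=np.hstack([cv2.resize(A,None,fx=3.3,fy=3.3),cv2.resize(B,None,fx=3.3,fy=3.3)]);cv2.imwrite("pics/M.png",W[:,:,::-1])
E
```

```text
insert dF [-0.04  2.08  0.27]
z 0.241 [-2.65 -2.1   8.83]
t 13.8583
medium opening 0.3353812066857349 F 59.25990162184462 [-0.4275256  -0.33297836  0.88030815] [1.43437432 0.02358786 2.97652737]
```

View pics/M.png

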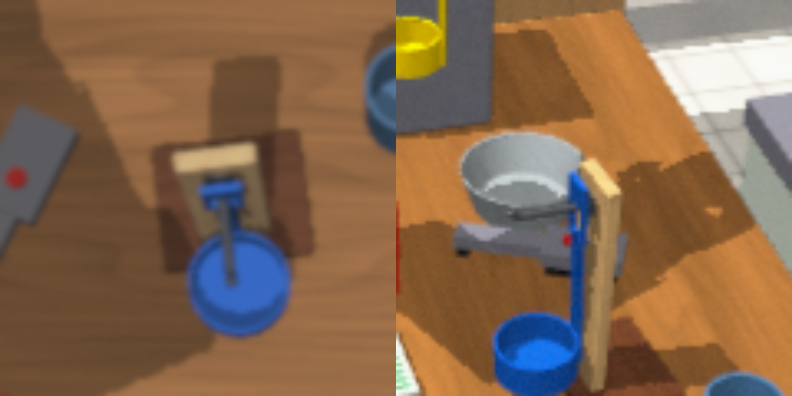

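The large dipper hangs on the prong against the board (side crop 578,200). The medium one is gripped, so I carry on with medium and small.

```bash
python3 - <<'E'
from h import *
from cell import r,optics
np.set_printoptions(precision=3,suppress=True)
standoff(r,.001); hang(r,"medium",.001)
o=snap(optics,"S")
d=o["side"];P=cloud(d);H=hsv(d)
for k,e in(("large",.195),("medium",.140)):
    a,b=COL[k];m=(cv2.inRange(H,a,b)>0)&(P[...,2]>.232)&(P[...,0]>.55)&(P[...,0]<.7)&(P[...,1]<.08);t=P[m]
    print(k,len(t),((t[:,:2].mean(0)-SO)@np.array([[np.cos(ST),-np.sin(ST)],[np.sin(ST),np.cos(ST)]])),t[:,2].max())
pick(r,"small")
A=o["top"]["pixels"][90:210,180:300];B=o["side"]["pixels"][110:230,270:390]
W=np.hstack([cv2.resize(A,None,fx=3.3,fy=3.3),cv2.resize(B,None,fx=3.3,fy=3.3)]);cv2.imwrite("pics/S.png",W[:,:,::-1])
E
```

```text
insert dF [-1.09  0.74  0.67]
z 0.243 [-2.06  0.51  4.81]
t 26.6333
large 50 [-0.012 -0.005] 0.25940604588382943
medium 45 [-0.035 -0.004] 0.26113637181493543
small opening 0.33479652323254927 F 58.93164396286011 [ 0.052 -0.66   0.492] [1.432 0.264 2.903]
```

View pics/S.png

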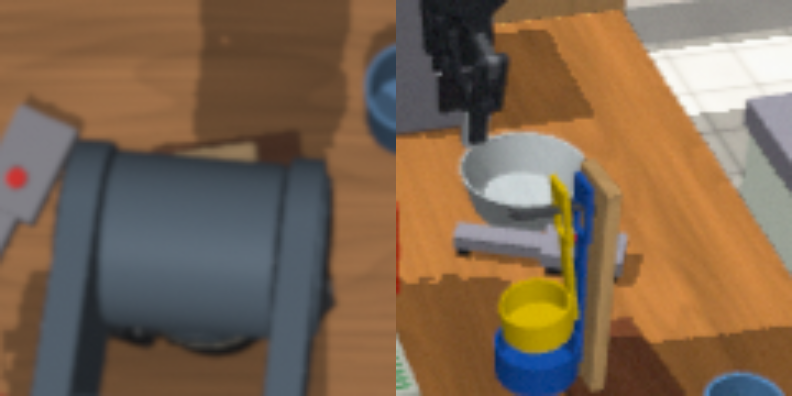

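Medium hangs in front of large, and small is in the grip. Next I hang small, then look at plates and rack with the arm clear.

```bash
sed -i 's/,-.048)}/,-.052)}/; s/P\[...,0\]<.7)&(abs/P[...,0]<.64)\&(abs/' h.py; python3 - <<'E'
from h import *
from cell import r,optics
np.set_printoptions(precision=4,suppress=True)
standoff(r,.001); hang(r,"small",.001)
r.set_joints([1.028, 0.351, 1.652, -0, 1.139, -0.085])
o=snap(optics,"P"); print("t",r.current_t())
for p in plates(o["top"]): print("plate",p)
yaw=.152;c,s=np.cos(yaw),np.sin(yaw);n=np.array([np.cos(np.radians(20)),0,-np.sin(np.radians(20))])
for nm in("top","side"):
    d=o[nm];P=cloud(d);H=hsv(d)
    m=(P[...,0]>.36)&(P[...,0]<.64)&(P[...,1]<-.31)&(P[...,1]>-.45)&(P[...,2]>.025)&(P[...,2]<.066)&(H[...,2]<90)
    m=cv2.erode(m.astype(np.uint8),np.ones((1,3)))
    nn,L,S,C=cv2.connectedComponentsWithStats(m)
    for i in range(1,nn):
        if S[i,4]>20:
            t=P[L==i];t=t[np.isfinite(t[:,0])]; q=np.c_[t[:,0]*c+t[:,1]*s,-t[:,0]*s+t[:,1]*c,t[:,2]]
            g=q[:,0]*n[0]+(q[:,2]-.012)*n[2]
            A=np.polyfit(q[:,2],q[:,0],1)
            print(nm,len(t),"face offset g med/pct",np.median(g),np.percentile(g,[10,90]),"y",np.percentile(q[:,1],[4,50,96]),"slope",A[0])
c4=[cv2.resize(o["side"]["pixels"][140:230,300:390],(400,400)),cv2.resize(o["side"]["pixels"][295:365,260:350],(400,400))]
cv2.imwrite("pics/P.png",np.hstack(c4)[:,:,::-1])
E
```

```text
insert dF [ 0.88  0.23 -0.19]
z 0.261 [-0.21 -0.03  1.3 ]
t 36.0667
t 38.2583
plate (array([ 0.6043, -0.1844], dtype=float32), np.float32(-1.5619831), [np.float32(0.056993075), np.float32(0.10994182)])
plate (array([ 0.467 , -0.0558], dtype=float32), np.float32(1.258975), [np.float32(0.05623178), np.float32(0.109887734)])
plate (array([0.4718, 0.0831], dtype=float32), np.float32(-1.5083083), [np.float32(0.054584883), np.float32(0.10942316)])
plate (array([ 0.4459, -0.1978], dtype=float32), np.float32(-1.5628284), [np.float32(0.052541852), np.float32(0.108543135)])
top 82 face offset g med/pct 0.4583493390893032 [0.4568 0.4593] y [-0.4629 -0.4462 -0.4314] slope 0.37207570681573787
top 71 face offset g med/pct 0.42596676455262394 [0.4248 0.4277] y [-0.4623 -0.4448 -0.4308] slope 0.34295858270660456
top 71 face offset g med/pct 0.39395213182640915 [0.3928 0.3954] y [-0.4629 -0.4468 -0.4306] slope 0.31895893565626937
top 67 face offset g med/pct 0.3620961012702555 [0.3611 0.3632] y [-0.4623 -0.4463 -0.4299] slope 0.35397132502320533
top 58 face offset g med/pct 0.330059711399036 [0.3284 0.3313] y [-0.461  -0.4445 -0.43  ] slope 0.3344219943162429
side 94 face offset g med/pct 0.45644255394706335 [0.4546 0.4579] y [-0.4712 -0.4582 -0.4398] slope 0.29867417800370183
side 303 face offset g med/pct 0.39241778020673945 [0.3599 0.425 ] y [-0.4716 -0.4574 -0.4385] slope 0.41142581238509385
side 90 face offset g med/pct 0.32846656387049233 [0.3271 0.3299] y [-0.4715 -0.4553 -0.4378] slope 0.3440751007622198
```

View pics/P.png

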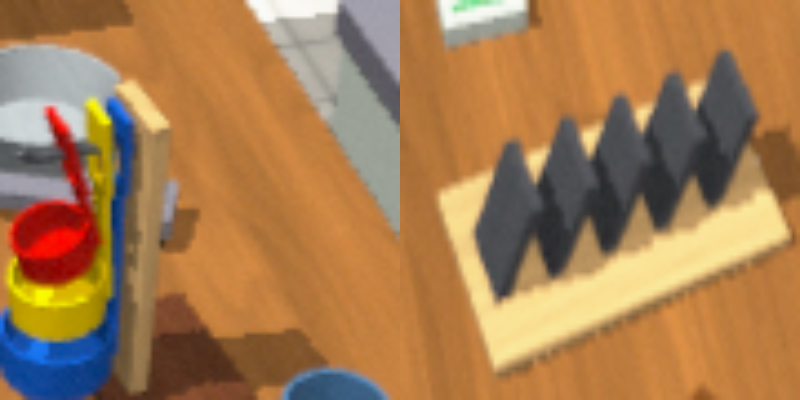

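All three hang, but small was released early at z=0.261 and leans out (tab at 55,120 in the crop). One plate was knocked, from (0.577,-0.195) to (0.604,-0.184). I check the small dipper's tilt and eye height.

```bash
python3 - <<'E'
from h import *
np.set_printoptions(precision=4,suppress=True)
M=np.array([[np.cos(ST),-np.sin(ST)],[np.sin(ST),np.cos(ST)]])
for nm in("side_P","top_P"):
    d=dict(np.load(nm+".npz"));P=cloud(d);H=hsv(d)
    for k,(a,b) in COL.items():
        m=(cv2.inRange(H,a,b)>0)&(P[...,2]>.03)&(P[...,0]>.5)&(P[...,0]<.72)&(P[...,1]<.1)&(P[...,1]>-.06)
        t=P[m];q=np.c_[(t[:,:2]-SO)@M,t[:,2]]
        lo={"large":.09,"medium":.14,"small":.185}[k]
        h=q[(q[:,2]>lo)&(q[:,0]>-.075)]
        if k=="small" : h=h
        if len(h)<8: print(nm,k,len(h));continue
        p=np.polyfit(h[:,2],h[:,0],1)
        print(nm,k,len(h),"slope",p[0],"x@230",np.polyval(p,.23),"y",h[:,1].mean(),"zmax",np.sort(q[:,2])[-4:],"zmin",np.percentile(q[:,2],1))
        if k=="small" and nm[0]=="s":
            for z0 in np.arange(.11,.27,.01):
                w=q[(q[:,2]>=z0)&(q[:,2]<z0+.01)]
                if len(w): print(round(z0,3),len(w),w.min(0)[:2],w.max(0)[:2])
E
```

```text
side_P large 106 slope -0.03941927492946164 x@230 -0.011229867627932608 y -0.008260325890407906 zmax [0.2583 0.2591 0.2591 0.2596] zmin 0.034369722205711384
side_P medium 117 slope -0.09701079410359377 x@230 -0.024872909279059066 y -0.003753318954129052 zmax [0.2581 0.2587 0.2592 0.264 ] zmin 0.08994263006564582
side_P small 54 slope -0.3011808668757314 x@230 -0.048797557083115096 y -0.004674447208952691 zmax [0.2593 0.2605 0.2609 0.2618] zmin 0.13677577896948354
0.13 20 [-0.0767 -0.0167] [-0.0472  0.0283]
0.14 83 [-0.0814 -0.0279] [-0.0236  0.0283]
0.15 82 [-0.0846 -0.0286] [-0.0275  0.0283]
0.16 53 [-0.0828 -0.0301] [-0.0266  0.0283]
0.17 24 [-0.0547 -0.029 ] [-0.0294  0.0232]
0.18 5 [-0.0378 -0.0069] [-0.0341  0.0007]
0.19 3 [-0.041  -0.0111] [-0.0398  0.0047]
0.2 11 [-0.0423 -0.0163] [-0.0388  0.0151]
0.21 5 [-0.0465 -0.015 ] [-0.0432  0.0137]
0.22 3 [-0.0474 -0.0161] [-0.0443 -0.0086]
0.23 6 [-0.0529 -0.0188] [-0.0485  0.002 ]
0.24 9 [-0.0568 -0.0158] [-0.0505  0.0048]
0.25 11 [-0.059  -0.0162] [-0.0532  0.0147]
0.26 3 [-0.0592 -0.0094] [-0.057   0.0079]
top_P large 45 slope 0.10633721062061662 x@230 -0.012818783526952943 y -0.00012836286488196653 zmax [0.259  0.2594 0.2595 0.2613] zmin 0.03284227749910471
top_P medium 51 slope -0.09096202360776645 x@230 -0.023555506443841034 y 0.002094603100611987 zmax [0.2602 0.2602 0.2605 0.2615] zmin 0.08753575167791891
top_P small 33 slope -0.33906416649085785 x@230 -0.04448552938420523 y 0.000969326115796911 zmax [0.2629 0.263  0.2633 0.2641] zmin 0.1321870590469911
```

The small dipper is fine: tilt about 0.31 rad, eye on the prong. Next I measure the fingertip reach at plate opening on free table and check the plate poses with IK.

```bash
cat >> h.py <<'E'
RY=.152; A20=np.radians(20); BETA=np.radians(15); S=.030
FACE=.3293+.032*np.arange(5); QY=-.450
RW=R.from_euler('z',RY).as_matrix()
UR=RW@[np.sin(A20),0,np.cos(A20)]; NR=RW@[np.cos(A20),0,-np.sin(A20)]
def tool(c,u,n,h,sg):
    t=np.cos(BETA)*n-np.sin(BETA)*u; y=sg*np.cross(n,u)
    return c+S*u-h*n, R.from_matrix(np.c_[np.cross(y,t),y,t]).as_quat()
def seat(k,up=0.,dg=.0105):   # plate centre for slot k (1..4), raised along the slope
    zc=.012+.055*np.cos(A20)+.008*np.sin(A20); g=FACE[k]-dg
    return RW@[(g+(zc-.012)*np.sin(A20))/np.cos(A20),QY,zc]+up*UR
TZ=.024
def table(c,yaw,e,sg):
    u=e*np.array([np.cos(yaw),np.sin(yaw),0.]); return tool(np.array([c[0],c[1],.008]),u,np.array([0,0,-1.]),TZ-.008,sg)
E
python3 - <<'E'
from h import *
from cell import r,optics
np.set_printoptions(precision=3,suppress=True)
r.set_gripper(54/85); r.move_to([.36,-.02,.06],down(0.)); r.move_linear([.36,-.02,.032],vel=.1)
f0=np.array(r.current_contact_force());z=.032
while z>.016:
    z-=.002;r.move_linear([.36,-.02,z],vel=.03);f=np.array(r.current_contact_force())-f0
    if f[2]>4: break
print("touch at",r.current_tool_pos()[2],f,r.current_opening())
r.move_linear([.36,-.02,.2],vel=.2); r.set_gripper(1.)
for c,y in(((.6043,-.1844),-1.562),((.467,-.0558),1.259),((.4718,.0831),-1.508),((.4459,-.1978),-1.563)):
    for e in(1,-1):
        for sg in(1,-1):
            p,q=table(c,y,e,sg);a=r.inverse_kinematics(p,q);b=r.inverse_kinematics(p+[0,0,.2],q)
            print(c,e,"end y",p[1],sg,a,b is not None)
for k in(4,1):
    for sg in(1,-1):
        for up in(0,.12): p,q=tool(seat(k,up),UR,NR,TZ-.008,sg); print(k,sg,up,p,r.inverse_kinematics(p,q))
print(r.current_t())
E
```

```text
touch at 0.018164031423075946 [-0.668  0.691  7.813] 0.6353717558907173
(0.6043, -0.1844) 1 end y -0.21439883937700743 1 [-0.5    0.847  1.455  0.274  0.987  2.464] True
(0.6043, -0.1844) 1 end y -0.21439883937700743 -1 [-0.5    0.847  1.455  0.274  0.987 -0.677] True
(0.6043, -0.1844) -1 end y -0.15440116062299258 1 [-0.227  0.774  1.619 -0.39   0.724  0.055] True
(0.6043, -0.1844) -1 end y -0.15440116062299258 -1 None False
(0.467, -0.0558) 1 end y -0.027246478539360727 1 [-0.028  0.642  1.928 -0.403  0.687  0.611] True
(0.467, -0.0558) 1 end y -0.027246478539360727 -1 [-0.028  0.642  1.928 -0.403  0.687 -2.53 ] True
(0.467, -0.0558) -1 end y -0.08435352146063928 1 [-0.419  0.606  2.017  0.473  0.6    2.631] False
(0.467, -0.0558) -1 end y -0.08435352146063928 -1 [-0.419  0.606  2.017  0.473  0.6   -0.511] True
(0.4718, 0.0831) 1 end y 0.05315913124464475 1 [-0.118  0.623  1.976  0.442  0.638  2.592] True
(0.4718, 0.0831) 1 end y 0.05315913124464475 -1 [-0.118  0.623  1.976  0.442  0.638 -0.549] True
(0.4718, 0.0831) -1 end y 0.11304086875535524 1 [ 0.267  0.644  1.924 -0.42   0.67
[... 376 characters left out ...]
2.027 -0.55   0.485  0.145] True
(0.4459, -0.1978) -1 end y -0.16780091173605424 -1 None False
4 1 0 [ 0.553 -0.371  0.1  ] [-0.931  0.722  1.823  1.565  0.809 -0.815]
4 1 0.12 [ 0.594 -0.364  0.213] [-0.866  0.555  1.74   1.367  0.792 -0.462]
4 -1 0 [ 0.553 -0.371  0.1  ] [-0.931  0.722  1.823  1.565  0.809  2.326]
4 -1 0.12 [ 0.594 -0.364  0.213] [-0.866  0.555  1.74   1.367  0.792  2.679]
1 1 0 [ 0.452 -0.386  0.1  ] [-1.116  0.673  1.948  1.478  0.903 -0.923]
1 1 0.12 [ 0.493 -0.38   0.213] [-1.038  0.477  1.883  1.329  0.9   -0.583]
1 -1 0 [ 0.452 -0.386  0.1  ] [-1.116  0.673  1.948  1.478  0.903  2.219]
1 -1 0.12 [ 0.493 -0.38   0.213] [-1.038  0.477  1.883  1.329  0.9    2.559]
44.15
```

The tip reach matches (touch at 0.018 m). I put the first plate, the knocked one, into slot 4.

```bash
cat >> h.py <<'E'
def put(r,c,yaw,k):
    e=1 if np.sin(yaw)>0 else -1; h=TZ-.008
    r.set_gripper(1.,60)
    p,q=table(c,yaw,e,1); r.move_to(p+[0,0,.12],q); r.move_linear(p+[0,0,.05],vel=.2); r.move_linear(p,vel=.08)
    r.set_gripper(0.,60); print("slot",k,"opening",r.current_opening(),"F",r.current_finger_force())
    r.move_linear(p+[0,0,.22],vel=.2)
    P,Q=tool(seat(k,.13),UR,NR,h,1); r.move_to(P,Q)
    r.move_linear(tool(seat(k,.075),UR,NR,h,1)[0],vel=.12); r.sleep(.2); f0=np.array(r.current_contact_force())
    up=.075; 
    while up>-.003:
        up-=.004 if up>.012 else .002
        r.move_linear(tool(seat(k,up),UR,NR,h,1)[0],vel=.06); f=np.array(r.current_contact_force())-f0
        if np.linalg.norm(f)>5: break
    print("up",up,"f.u",f@UR,"f.n",f@NR,"f.y",f@RW[:,1])
    return up
def leave(r,k,up):
    h=TZ-.008; r.set_gripper(1.); r.sleep(.2)
    P,Q=tool(seat(k,up),UR,NR,h,1); t=R.from_quat(Q).apply([0,0,1])
    r.move_linear(P-.06*t,vel=.15); r.move_linear(P-.1*t+[0,0,.1],vel=.2); print("t",r.current_t())
E
python3 - <<'E'
from h import *
from cell import r,optics
up=put(r,(.6043,-.1844-.002),-1.562,4)
o=snap(optics,"R4")
A=o["top"]["pixels"][160:280,330:450];B=o["side"]["pixels"][260:380,240:360]
W=np.hstack([cv2.resize(A,None,fx=3.3,fy=3.3),cv2.resize(B,None,fx=3.3,fy=3.3)]);cv2.imwrite("pics/R4.png",W[:,:,::-1])
print(r.current_t(),up)
E
```

```text
slot 4 opening 0.6119145784824317 F 63.30567240715027
up 0.000999999999999961 f.u 6.433261769692025 f.n -0.7270151905412383 f.y 1.3547033990923505
56.2 0.000999999999999961
```

View pics/R4.png

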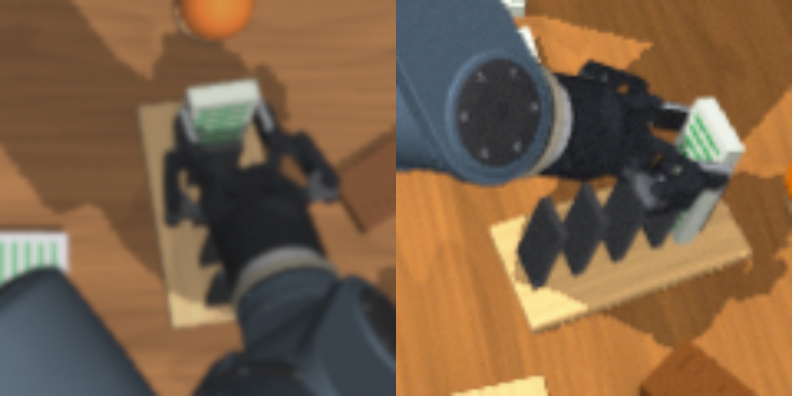

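The plate is in slot 4 and touched the base within 1 mm of the prediction. I release it and do the other three, re-measuring before each one.

```bash
python3 - <<'E'
from h import *
from cell import r,optics
leave(r,4,.001)
def near(c0):
    for j in(None,-.2,.6):
        if j is not None: q=np.array(r.current_q());q[0]=j;r.set_joints(q)
        L=[p for p in plates(optics.get_image("top")) if np.linalg.norm(p[0]-np.array(c0))<.08]
        if L: return min(L,key=lambda p:np.linalg.norm(p[0]-np.array(c0)))
for c0,k in(((.4459,-.1978),3),((.467,-.0558),2)):
    p=near(c0); print(p)
    if p is None: break
    up=put(r,p[0]-np.array([0,.002]),p[1],k)
    if up>.02: print("STUCK");break
    leave(r,k,up)
o=snap(optics,"R2"); print(plates(o["top"]))
A=o["top"]["pixels"][160:280,330:450];B=o["side"]["pixels"][260:380,240:360]
W=np.hstack([cv2.resize(A,None,fx=3.3,fy=3.3),cv2.resize(B,None,fx=3.3,fy=3.3)]);cv2.imwrite("pics/R2.png",W[:,:,::-1])
E
```

```text
t 58.1667
(array([ 0.44589773, -0.1990774 ], dtype=float32), np.float32(-1.5626584), [np.float32(0.052541684), np.float32(0.111147076)])
slot 3 opening 0.6152692712688437 F 61.285128593444824
up -0.003000000000000039 f.u 14.21000013719722 f.n -3.7133892662919163 f.y 2.313644174153163
t 72.8
(array([ 0.46653634, -0.05563775], dtype=float32), np.float32(1.258975), [np.float32(0.055221766), np.float32(0.10988773)])
slot 2 opening 0.6119496015532175 F 62.64922499656677
up -0.001000000000000039 f.u 12.114735406613786 f.n -1.9572394727546967 f.y 2.9191950576712946
t 87.1333
[(array([0.4714437 , 0.08375247], dtype=float32), np.float32(-1.5086259), [np.float32(0.05529083), np.float32(0.11078926)])]
```

View pics/R2.png

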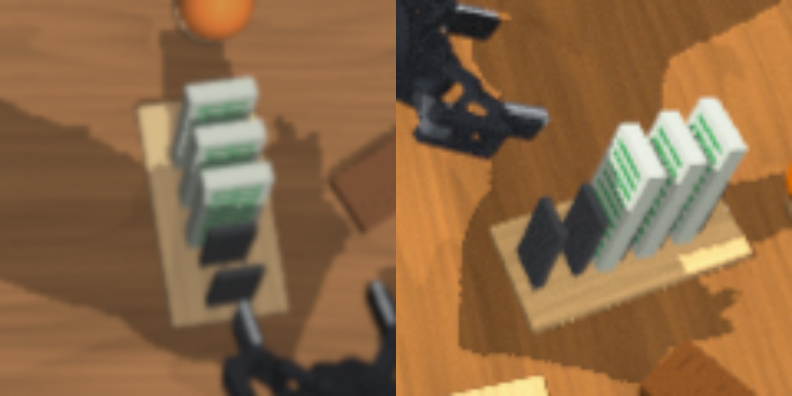

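Three plates stand in slots 4, 3 and 2. The last one goes into slot 1, followed by a final check.

```bash
python3 - <<'E'
from h import *
from cell import r,optics
np.set_printoptions(precision=4,suppress=True)
up=put(r,(.4714,.0838-.002),-1.5086,1); leave(r,1,up)
r.set_joints([1.028, 0.351, 1.652, -0, 1.139, -0.085])
o=snap(optics,"F"); d=o["top"];P=cloud(d)
# plate tops: highest clusters over the rack, compared with the expected top-face centre
for k in(1,2,3,4):
    e=seat(k,0,.008)+.055*UR; m=(np.linalg.norm(P[...,:2]-e[:2],axis=2)<.018)&(P[...,2]>.1); t=P[m]
    print(k,"expected",e,"seen",t.mean(0),len(t))
A=o["top"]["pixels"][100:280,200:440];B=o["side"]["pixels"][140:380,240:400]
W=np.hstack([cv2.resize(A,(480,360)),cv2.resize(B,(240,360))]);cv2.imwrite("pics/F.png",W[:,:,::-1]); print(r.current_t())
E
```

```text
slot 1 opening 0.608357456716471 F 62.456746101379395
up -0.001000000000000039 f.u 9.700338368305887 f.n -1.5215089155128072 f.y 1.805122111529452
t 102.3417
1 expected [ 0.4779 -0.382   0.1181] seen [ 0.4759 -0.3826  0.1155] 113
2 expected [ 0.5116 -0.3769  0.1181] seen [ 0.5091 -0.3776  0.1151] 118
3 expected [ 0.5453 -0.3717  0.1181] seen [ 0.5429 -0.3719  0.1149] 120
4 expected [ 0.5789 -0.3666  0.1181] seen [ 0.5764 -0.3671  0.1147] 122
105.5917
```

View pics/F.png

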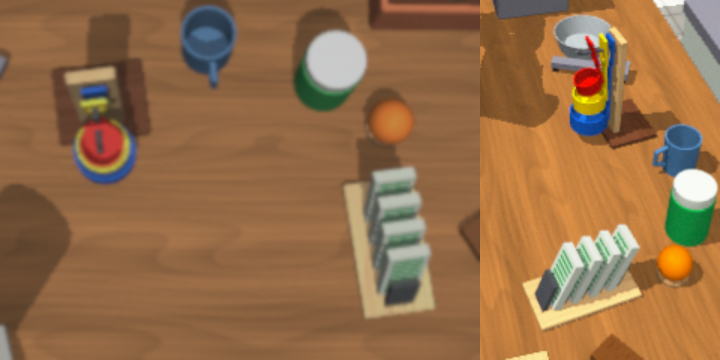

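The final pictures show all three dippers hung in order and four plates seated, and the bystanders don't look moved.

```bash
python3 -c "
from cell import r
print(r.hand_in(), r.current_t())"
```

```text
the job is handed in; nothing more can be done
the job is handed in; nothing more can be done
```

I hung the large, medium and small dippers on the prong in that order, stood all four plates in their own rack slots, and handed the job in at about 106 s; the final pictures looked right, but no verdict came back.

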